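Find the loose socket in the desk power box and hold its flap open

ROBOT

A 7-joint arm with a two-finger parallel gripper is mounted at the origin on the work surface. World frame = base frame: x ahead of the robot, y to its left, z up, the work surface at z = 0. Lengths are in mm, angles in rad, forces in N, time in s.
With the tool pointing down it reaches from about 350 to 775 mm from the base axis. Payload 3.1 kg.
Tool frame: the origin (TCP) lies midway between the tips of the shut fingers; the grasp point (between the pads) lies 19 mm behind it (bot.grip_depth is the distance from the TCP to the grasp point, in mm); x points along the fingers, y is the direction in which the jaws open and shut, and the axes are right-handed (so a half turn about x gives the same grasp; the last joint's range is limited). The gripper opens to 85 mm and grips with 20 to 120 N. Pads are 22 mm wide; open, the fingers measure 114 mm over their backs; the gripper's body (76 mm by 85 mm) begins 54 mm behind the grasp point. The pads swing forward as they close: fully open they stand 13 mm farther back than shut.
Start: joints at [1.068, 0.311, 0.014, 1.512, -0.004, 1.319, -0.027], TCP at [244.599, -492.634, 231.304] pointing down, gripper open.
Joint ranges: [-2.7, 2.7], [-0.3, 1.91], [-1.27, 1.3], [0.12, 2.57], [-1.44, 4.58], [0.2, 2.03], [-3.05, 3.05]. Speed limits (rad/s): [2.79, 2.79, 3.14, 3.14, 3.14, 3.14, 3.14].

INTERFACE

Orientations are given as a rotation vector (axis times angle).
In Python, from workcell import bot, grab_frame gives the robot as it stands. The module is installed in compiled form; this text tells all that it offers.
- The arm moves only by the tool apply_moves, never from a script. Its argument "motion" is a list of rows, each a list of 3 entries, a list of its own where there are three numbers: the shift along the world's x, y, z in mm, then the turn about the world's z in rad, then the gripper command: -1 is fully open, 1 is shut, values between are in proportion. A call has 1 to 10 rows; each row shifts and turns the pose as measured when the row begins; what a row does not reach is not made up. A row lasts 1/12 s, in which the tool goes at most 41.7 mm and 7.16 degrees, less where a joint would pass 70% of its speed; a pose out of reach is approached as far as the arm can. A call is refused whole if a number of a shift passes 41.7 or a number of a turn 0.125, either way. A call with a gripper value outside its range is refused whole. The fingers move at their own pace and stop on an object; "grip_force" is the grip in N (left out, the last holds). Time passes only in rows, so rows that do not move let the fingers close. It gives the time, the measured TCP pose, the force and the opening at its end, in the units of the state.
- bot.get_obs(): the state, without advancing time (a new reading comes with each control period).
- grab_frame(name): name is "side" or "top" or "wrist"; returns a dict with "pixels" (400x640x3 uint8, blue, green, red), "vfov" (degrees; the focal length in pixels is half the picture's height over the tangent of half this angle, whatever the lens; pixels are square), "cx", "cy" (the principal point, pixels), "extrinsics" (4x4, takes a point from world to camera coordinates); the wrist camera has in their place "T_tool_cam" (4x4, takes a point from camera to tool coordinates, whose origin is the TCP and whose axes are the tool frame's). Camera axes: x right, y down, z forward; pixel columns grow to the right and rows downward; lengths in mm; the calibration is good to about 2 mm. The wrist camera is an equidistant fisheye: a pixel r from the principal point sees the ray r / f radians off the axis. A picture is of the moment at which its call begins: read the wrist's pose just before it. There is no depth.
- bot.hand_in(): hands the job in, once; it reports no verdict.
The state is a dict: "time": time; "joints": joint angles; "joint_velocities": joint speeds; "joint_efforts": joint torques, N m; "position": TCP position; "eef_rot": TCP orientation; "ft_force": force on the tool from outside, world axes, zero at the start; "moment": the same for the moment, N m; "width": finger opening in mm.
Only numpy, scipy, OpenCV 4.12 (cv2) and the standard library are available. Lean on these libraries where they do the work, as an engineer would, in place of code of your own. Each camera call takes 0.05 s, during which the arm holds its last target.

TASK

Swing the lid of the desk power box up and over, and set it gently against its stop. One of the three sockets inside has come loose: press down on each closed flap, one after the other from the robot's left to its right, to feel which socket gives. Then lift that socket's flap by its blue tab and finish while holding it well open, about 60 degrees, so that its screws can be reached; do not open the other two flaps, and leave the mug, jar and stapler alone.

Things in the scene. Friction and masses are not known exactly. Their poses are not given: they have to be found in the camera images.
- box: Grey desk power box, fixed: 136 (own x) x 290 (own y) x 66 mm high, lid shut. Origin: under its middle (x from -74 to +62 mm). Own +x points away from the robot (within 0.3 rad), +y to its left. Under the lid: three flapped sockets along y at 71 mm pitch; before them (x -68 to -18 mm) an open cable trench, floor 8 mm high, front wall (x -74 to -68 mm) 40 mm high.
- lid (a joint): Lid angle, rad: 0 shut (starts at 0 to 0.12), 1.85 against its stop, leaning back past upright. Hinged at the box's far side: the front edge rises and swings away from the robot. About 350 g; let go below about 1.3 rad it falls shut, beyond that it falls back onto the stop, and slams unless led.
- lid_hinge (a point): Middle of the lid's hinge line, which runs along the box's own y: 64 mm beyond the box's origin (own x), 42 mm above the desk. Fixed.
- lid_tab (a point): Grip point of the lid's black pull tab, which juts 30 mm level from the middle of the front edge: 30 mm wide (y), 8 mm thick, 16 mm of it behind this point. Lid shut: 154 mm before the hinge line, 20 mm above it. Moves with the lid. Gripped across its width from above, tips only some 8 mm below this point, it turns between the fingers, so the hand may stay upright.
- place_left (a point): Middle of the top of the shut flap at the left place (box y +71 mm), 49 mm above the desk; fixed to the box. White flap 60 (x) x 62 (y) x 5 mm, hinged at its far edge: hinge line along y, 30 mm beyond this point, 2.5 mm lower. The front edge rises to open, at most 1.75 rad; a weak spring (0.03 N m shut, 0.06 at 1 rad) always pulls it shut. 9 mm gap to the next flap.
- place_middle (a point): The same for the middle place (box y 0).
- place_right (a point): The same for the right place (box y -71 mm).
- sink_loose (a joint): How far the loose socket (with its shut flap) is pressed down, m: 0 to 0.006. Which of the three places it sits at changes each time and cannot be seen. It gives 6 mm under 2 to 4 N and springs back; the two firm sockets do not give at all.
- flap_loose (a joint): Opening angle of the loose socket's flap, rad: 0 shut, 1.75 fully back.
- flap_firm1 (a joint): Opening angle of the flap of one of the firm sockets, rad.
- flap_firm2 (a joint): Opening angle of the flap of the other firm socket, rad.
- mug: White mug, 82 mm across, 95 mm tall, loose on the desk about 27 cm to one side of the box; origin at the centre of its underside. To be left alone.
- jar: White plastic jar, 56 mm across, 85 mm tall, on the desk about 27 cm to the other side of the box; origin at the centre of its underside. To be left alone.
- stapler: Blue and black stapler, 150 x 36 x 60 mm, on the desk to the right of the box, nearer the robot; origin at the centre of its underside. To be left alone.
- tab_left (a point): Where the shut left flap's blue tab is gripped; fixed to the box, does not follow the flap. The tab juts 30 mm level from the middle of the flap's front edge over the trench: 14 mm wide (y), 8 mm thick, this point 16 mm out, 76 mm before the flap's hinge line, 47 mm above the desk. Grip it like the lid's tab, tips some 8 mm lower.
- tab_middle (a point): As tab_left, for the middle place.
- tab_right (a point): As tab_left, for the right place.

How it is judged (in metres and radians):
On the way, in this order (a step that is already met when the one before it is completed fails the run):
1. the lid is open, against its stop (over 1.78 rad) (value of joint lid above 1.78 rad), for 0.3 s.
2. the flap at the left place is pressed down with more than 2 N (distance between the grasp point and place_left below 0.05 m and horizontal distance between the grasp point and place_left below 0.035 m and contact force between the fingers and anything else above 2 N), for 0.03 s.
3. the flap at the middle place is pressed down with more than 2 N (distance between the grasp point and place_middle below 0.05 m and horizontal distance between the grasp point and place_middle below 0.035 m and contact force between the fingers and anything else above 2 N), for 0.03 s.
4. the flap at the right place is pressed down with more than 2 N (distance between the grasp point and place_right below 0.05 m and horizontal distance between the grasp point and place_right below 0.035 m and contact force between the fingers and anything else above 2 N), for 0.03 s.
5. the loose socket's flap is lifted more than 0.8 rad (value of joint flap_loose above 0.8 rad), for 0.2 s.
At the end, for the whole second after the job is handed in: The fingers hold the loose socket's flap still at 0.8 to 1.5 rad open (46 to 86 degrees); the other two flaps are shut (under 0.1 rad) and the lid leans against its stop (over 1.78 rad) (value of joint flap_loose between 0.8 and 1.5 rad and contact force between the fingers and anything else above 0.3 N and velocity of joint flap_loose between -0.2 and 0.2 rad/s and value of joint each of flap_firm1, flap_firm2 below 0.1 rad and value of joint lid above 1.78 rad); the arm keeps its last pose, push and grip.
It fails at once if the lid slams: faster than 1.6 rad/s in the last 0.35 rad before its stop (value of joint lid above 1.5 rad and velocity of joint lid above 1.6 rad/s).
It fails at once if a firm socket's flap is opened more than 0.25 rad (value of joint any of flap_firm1, flap_firm2 above 0.25 rad).
It fails at once if mug, jar or stapler is moved more than 30 mm (distance of any of mug, jar, stapler from where it was at the start of the episode above 0.03 m).
It also fails if it takes over 72 s, if anything falls off the work surface, if the arm or the gripper's body presses on something with over 40 N, if the wrist force passes 120 N, or if a joint passes its speed limit or range.

## Working session

There is one attempt and no reset: what is moved stays moved. The work goes in short steps, Python scripts to look and compute and a tool call to move; the robot and the scene stay as the last step left them, time stands still between calls to the robot, and variables do not carry over. Pictures are saved under pics/ and viewed, and the job is handed in when it is done.

Besides the shell and the picture viewer there is one more tool, called after ">>>" in YAML: its name, and indented under it one key for each argument. apply_moves: Moves the arm, as the interface text tells. Its arguments: {"type":"object","properties":{"motion":{"type":"array","items":{"type":"array"}},"grip_force":{"type":"number"}},"required":["motion"]}

```bash
mkdir -p pics
cat > h.py <<'E'
import numpy as np, cv2
from workcell import bot, grab_frame
def K(f):
    h=f["pixels"].shape[0]; return h/2/np.tan(np.radians(f["vfov"])/2)
def ray(f,u,v):
    E=np.array(f["extrinsics"]);R=E[:3,:3];t=E[:3,3];F=K(f)
    d=R.T@np.array([(u-f["cx"])/F,(v-f["cy"])/F,1.]);return -R.T@t,d
def onplane(f,u,v,z):
    o,d=ray(f,u,v);return o+d*(z-o[2])/d[2]
def proj(f,p):
    E=np.array(f["extrinsics"]);q=E[:3,:3]@np.array(p)+E[:3,3];F=K(f)
    return q[0]/q[2]*F+f["cx"],q[1]/q[2]*F+f["cy"]
def st():
    o=bot.get_obs();print({k:np.round(o[k],3).tolist() for k in("time","position","eef_rot","ft_force","moment","width","joints")});return o
E
python3 - <<'E'
from h import *
st()
for n in("top","side","wrist"):
    f=grab_frame(n);cv2.imwrite(f"pics/{n}0.png",f["pixels"]);print(n,f["vfov"],f["cx"],f["cy"])
    if n!="wrist":o,_=ray(f,0,0);print(o)
E
```

```text
{'time': 0.0, 'position': [244.255, -491.982, 230.221], 'eef_rot': [1.965, 0.464, -1.967], 'ft_force': [-0.535, -0.021, 0.073], 'moment': [0.018, 0.006, 0.023], 'width': 85.225, 'joints': [1.068, 0.312, 0.014, 1.513, -0.004, 1.319, -0.027]}
top 42.885764165388984 324.86174759589954 197.9303024848396
[ 425.39102419   10.75652826 1199.75105587]
side 57.886451778859865 316.9350822469608 203.2522614964732
[211.08032376 724.57788762 641.27550454]
wrist 65.70646984690485 320.6478475438856 204.21136577962255
```

View pics/top0.png

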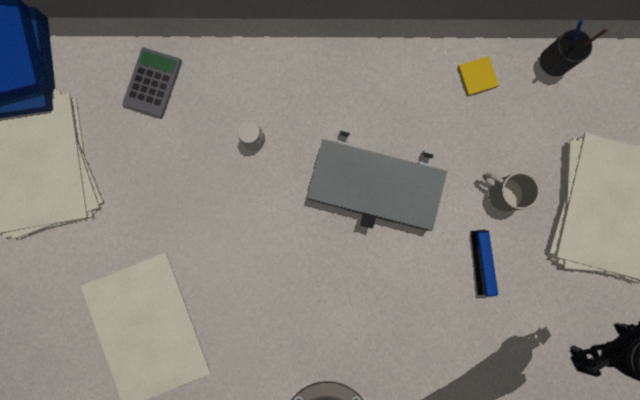

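View pics/side0.png

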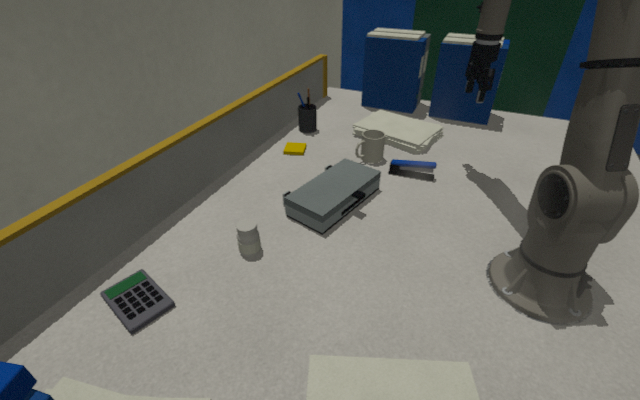

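View pics/wrist0.png

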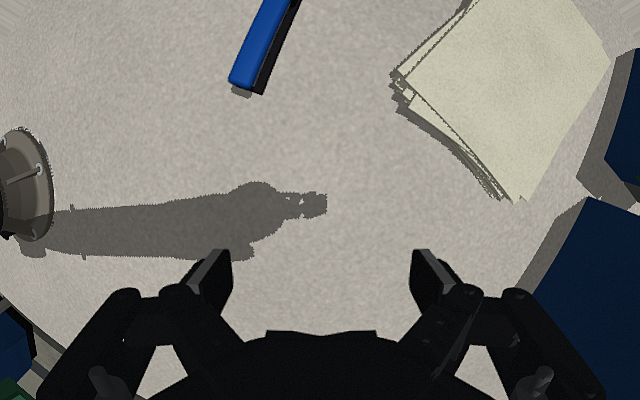

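The top view shows the box with corners near (323,142), (446,169), (433,230) and (308,203), and its black tab near (368,221). The jar is at (250,137), the mug at (515,190) and the stapler at (484,263). Next I'll segment and measure these.

Run:
```python
from h import *
f=grab_frame("top");im=f["pixels"].astype(int)
roi=np.zeros(im.shape[:2],bool);roi[130:245,295:460]=1
b,g,r=im[...,0],im[...,1],im[...,2]
print(im[185,375],im[180,290],im[221,368])
m=((b-r>2)&(g>60)&roi).astype(np.uint8)
m=cv2.morphologyEx(m,cv2.MORPH_OPEN,np.ones((3,3)))
c=max(cv2.findContours(m,0,1)[0],key=cv2.contourArea)
R=cv2.minAreaRect(c);bx=cv2.boxPoints(R);print(R)
for p in bx: print(p,onplane(f,*p,66).round(1))
P=np.array([onplane(f,*p,66)[:2] for p in bx])
print("edges",[np.linalg.norm(P[i]-P[i-1]).round(1) for i in range(4)],P.mean(0))
k=((r<45)&roi).astype(np.uint8)
k[:205]=0;k[:,:350]=0;k[:,390:]=0
n,l,s,ce=cv2.connectedComponentsWithStats(k)
for i in range(1,n): print(s[i],ce[i],onplane(f,*ce[i],62).round(1))
print(k[208:234,355:385])
big=cv2.resize(f["pixels"][130:245,295:460],None,fx=4.5,fy=4.5);cv2.imwrite("pics/crop.png",big)
s=grab_frame("side");cv2.imwrite("pics/sc.png",cv2.resize(s["pixels"][150:240,270:400],None,fx=6,fy=6))
```

```text
[103 105 101] [142 149 156] [35 35 37]Traceback (most recent call last):
  File "<stdin>", line 8, in <module>
ValueError: max() iterable argument is empty
```

```bash
cat > m1.py <<'E'
from h import *
f=grab_frame("top");im=f["pixels"].astype(int)
roi=np.zeros(im.shape[:2],bool);roi[130:245,295:460]=1
b,g,r=im[...,0],im[...,1],im[...,2]
m=((b-r>-3)&(g>75)&roi).astype(np.uint8)
m=cv2.morphologyEx(m,cv2.MORPH_OPEN,np.ones((3,3)))
c=max(cv2.findContours(m,0,1)[0],key=cv2.contourArea)
R=cv2.minAreaRect(c);bx=cv2.boxPoints(R);print(R)
for p in bx: print(p,onplane(f,*p,66).round(1))
P=np.array([onplane(f,*p,66)[:2] for p in bx])
print("edges",[np.linalg.norm(P[i]-P[i-1]).round(1) for i in range(4)],P.mean(0))
k=((r<55)&roi).astype(np.uint8)
k[:205]=0;k[:,:350]=0;k[:,390:]=0
n,l,s,ce=cv2.connectedComponentsWithStats(k)
for i in range(1,n): print(s[i],ce[i],onplane(f,*ce[i],62).round(1))
v=f["pixels"].copy();cv2.drawContours(v,[bx.astype(int)],0,(0,0,255),1)
cv2.imwrite("pics/crop.png",cv2.resize(v[130:245,295:460],None,fx=4.5,fy=4.5,interpolation=0))
s=grab_frame("side");cv2.imwrite("pics/sc.png",cv2.resize(s["pixels"][150:240,270:400],None,fx=6,fy=6))
E
python3 m1.py
```

```text
((377.7390441894531, 180.5064239501953), (129.38888549804688, 68.79947662353516), 14.534454345703125)
[306.482   197.56941] [518.8  46.4  66. ]
[323.74805 130.97173] [669.8   8.3  66. ]
[448.9961  163.44344] [ 596.9 -273.6   66. ]
[431.73004 230.04112] [ 447.2 -232.6   66. ]
edges [np.float64(288.1), np.float64(155.8), np.float64(291.2), np.float64(155.2)] [ 558.16752845 -112.89938155]
[350 210  40  18 202] [367.91089109 219.01485149] [471.5 -91.   62. ]
```

```bash
sleep 1
```

```text
(no output)
```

View pics/crop.png

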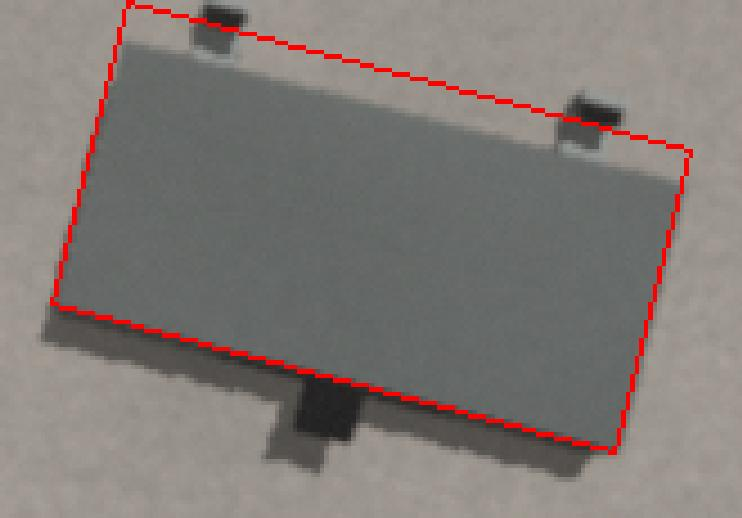

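View pics/sc.png

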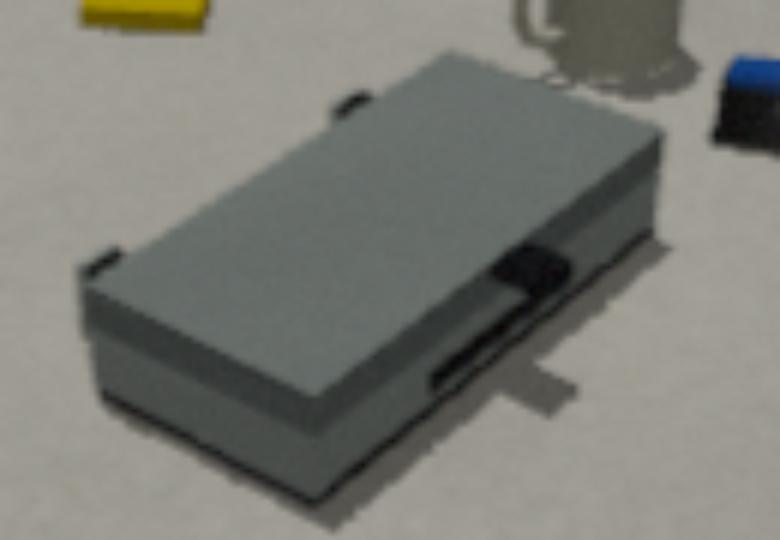

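```bash
sed -i 's/np.ones((3,3))/np.ones((15,15))/' m1.py
cat >> m1.py <<'E'
mm=lambda q:onplane(f,*q,66)[:2]
# tab: triangulate blob in side view vs top
k2=k[:, :];top=ce[1+np.argmax([x[4] for x in s[1:]])] if False else None
E
sed -i '/^mm=/,$d' m1.py; python3 m1.py
python3 - <<'E'
from h import *
s=grab_frame("side");f=grab_frame("top")
# tab centre tip corners triangulate: side tab blob
u,v=270+532/6,150+272/6
print("side tab", u,v)
o1,d1=ray(f,367.9,220.0);o2,d2=ray(s,u,v)
d1/=np.linalg.norm(d1);d2/=np.linalg.norm(d2)
A=np.stack([d1,-d2],1);t=np.linalg.lstsq(A,o2-o1,rcond=None)[0]
print(o1+d1*t[0],o2+d2*t[1])
# lid corners via side
for a,b in[((613/4.5+295,452/4.5+130),(661/6+270,133/6+150)),((55/4.5+295,303/4.5+130),(316/6+270,395/6+150)),((122/4.5+295,42/4.5+130),(82/6+270,290/6+150)),((683/4.5+295,183/4.5+130),(452/6+270,52/6+150))]:
    o1,d1=ray(f,*a);o2,d2=ray(s,*b)
    A=np.stack([d1,-d2],1);t=np.linalg.lstsq(A,o2-o1,rcond=None)[0]
    print((o1+d1*t[0]).round(1),(o2+d2*t[1]).round(1))
E
```

```text
((377.0906677246094, 183.4317626953125), (129.44448852539062, 62.9088134765625), 14.364581108093262)
[306.5883 197.8458] [518.2  46.2  66. ]
[322.1954  136.90372] [656.2  11.7  66. ]
[447.59305 169.01773] [ 584.2 -270.3   66. ]
[431.98593 229.95981] [ 447.4 -233.2   66. ]
edges [np.float64(288.2), np.float64(142.3), np.float64(291.1), np.float64(141.7)] [ 551.4993005  -111.39434253]
[350 210  40  18 200] [367.905 218.995] [471.5 -91.   62. ]
side tab 358.6666666666667 195.33333333333334
[469.51382443 -91.5738805   55.68668029] [468.68409799 -91.82910875  55.67750926]
[ 446.4 -232.6   60.7] [ 448.7 -232.    60.6]
[519.6  44.9  62.2] [519.4  44.8  62.1]
[652.2  11.9  58.3] [654.2  12.8  58.7]
[ 581.3 -270.    59.5] [ 579.8 -270.5   59.4]
```

```bash
cat >> h.py <<'E'
from scipy.spatial.transform import Rotation as Ro
YAW=-0.25; CX=np.array([np.cos(YAW),np.sin(YAW)]);CY=np.array([-np.sin(YAW),np.cos(YAW)])
ORG=np.array([557.3,-112.9])
def W(x,y,z): return np.r_[ORG+x*CX+y*CY,z]
def boxc(p): d=np.array(p[:2])-ORG; return np.array([d@CX,d@CY,p[2]])
def yawerr(o):
    R=Ro.from_rotvec(o["eef_rot"]).as_matrix();y=R[:,1];a=np.arctan2(y[1],y[0]);t=np.arctan2(CY[1],CY[0])
    return ((t-a+np.pi/2)%np.pi)-np.pi/2
E
python3 - <<'E'
from h import *
o=st();print(Ro.from_rotvec(o["eef_rot"]).as_matrix().round(3),yawerr(o))
print(W(-90,0,54)-o["position"])
E
```

```text
{'time': 0.5, 'position': [244.589, -492.605, 231.268], 'eef_rot': [1.965, 0.461, -1.965], 'ft_force': [0.314, 0.431, -0.255], 'moment': [-0.022, 0.03, -0.032], 'width': 85.355, 'joints': [1.068, 0.311, 0.014, 1.512, -0.004, 1.319, -0.027]}
[[-0.     0.445 -0.896]
 [ 0.    -0.896 -0.445]
 [-1.    -0.     0.   ]] -0.7108963085290734
[ 225.50852172  401.97128722 -177.26801289]
```

>>> apply_moves:
  motion:
    - [[20,36,0],-0.07,-1]
    - [[20,36,0],-0.07,-1]
    - [[20,36,0],-0.07,-1]
    - [[20,36,0],-0.07,-1]
    - [[20,36,0],-0.07,-1]
    - [[20,36,0],-0.07,-1]
    - [[20,36,0],-0.07,-1]
    - [[20,36,0],-0.07,-1]
    - [[20,36,0],-0.07,-1]
    - [[20,36,-10],-0.07,-1]
  grip_force: 30

```text
time: 1.33
position: [437.9, -135.8, 224.5]
eef_rot: [-2.064, 0.322, 2.062]
ft_force: [0.8, -0.9, -0.4]
width: 85.3
```

Run:
```python
from h import *
o=st();print(yawerr(o),W(-90,0,54)-o["position"])
```

```text
{'time': 1.333, 'position': [437.879, -135.789, 224.519], 'eef_rot': [-2.064, 0.322, 2.062], 'ft_force': [0.826, -0.91, -0.391], 'moment': [0.024, -0.097, 0.035], 'width': 85.289, 'joints': [0.465, 0.137, -0.232, 1.752, 0.042, 1.255, -1.65]}
0.050773581405807455 [  32.2188835    45.15562104 -170.51871848]
```

>>> apply_moves:
  motion:
    - [[16,22,-25],0.025,-0.18]
    - [[16,22,-25],0.025,-0.18]
    - [[0,0,-20],0,-0.18]
    - [[0,0,-10],0,-0.18]
    - [[0,0,0],0,-0.18]

```text
time: 1.75
position: [477.1, -74.3, 143.4]
eef_rot: [-2.112, 0.242, 2.09]
ft_force: [0.0, -0.2, 0.1]
width: 50.7
```

```bash
cat >> h.py <<'E'
def wproj(f,o,p):
    R=Ro.from_rotvec(o["eef_rot"]).as_matrix();q=R.T@(np.array(p)-o["position"])
    T=np.array(f["T_tool_cam"]);c=T[:3,:3].T@(q-T[:3,3]);F=K(f)
    rr=np.hypot(c[0],c[1]);th=np.arctan2(rr,c[2]);return f["cx"]+F*th*c[0]/rr,f["cy"]+F*th*c[1]/rr
def wplane(f,o,u,v,z):
    R=Ro.from_rotvec(o["eef_rot"]).as_matrix();T=np.array(f["T_tool_cam"]);F=K(f)
    a=np.array([u-f["cx"],v-f["cy"]]);rr=np.linalg.norm(a);th=rr/F
    d=np.r_[a/rr*np.sin(th),np.cos(th)];d=R@(T[:3,:3]@d);c=R@T[:3,3]+o["position"]
    return c+d*(z-c[2])/d[2]
E
python3 - <<'E'
from h import *
o=st();print(yawerr(o),W(-90,0,54)-o["position"])
f=grab_frame("wrist");v=f["pixels"].copy()
for p in [W(-90,0,62),W(-74,15,66),W(-74,-15,66),W(-104,15,66),W(-104,-15,66),W(-74,145,66),W(-74,-145,66)]:
    q=wproj(f,o,p);print(np.round(q,1));cv2.circle(v,(int(q[0]),int(q[1])),3,(0,0,255),1)
cv2.imwrite("pics/w1.png",v)
E
```

```text
{'time': 1.75, 'position': [477.088, -74.256, 143.411], 'eef_rot': [-2.112, 0.242, 2.09], 'ft_force': [0.032, -0.173, 0.133], 'moment': [-0.046, 0.069, -0.048], 'width': 50.712, 'joints': [0.362, 0.255, -0.291, 1.824, 0.084, 1.064, -1.759]}
-0.022094226562308528 [ -6.9900005  -16.37788059 -89.41077571]
[343.2 216.8]
[324.  196.9]
[364.8 197.9]
[323.  235.6]
[362.3 236.3]
[161.2 193.8]
[513.1 202.2]
```

View pics/w1.png

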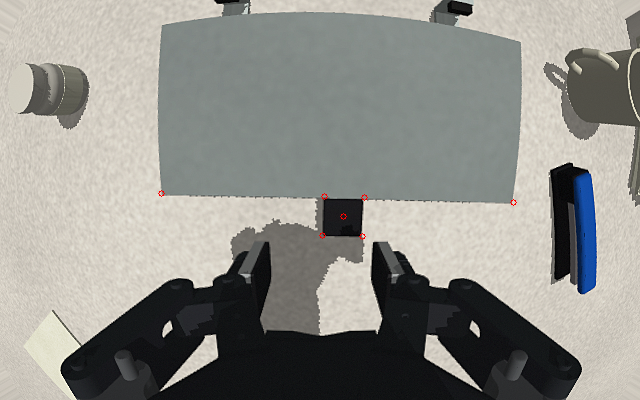

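The wrist view confirms the pose: the predicted tab corners (323–365, 197–236) and lid front corners match the picture to within 2 px. Descending onto the lid tab.

>>> apply_moves:
  motion:
    - [[-7,-16,-10],-0.02,-0.18]
    - [[0,0,-25],0,-0.18]
    - [[0,0,-25],0,-0.18]
    - [[0,0,-20],0,-0.18]
    - [[0,0,0],0,-0.18]

```text
time: 2.22
position: [475.3, -96.4, 69.0]
eef_rot: [-2.116, 0.274, 2.059]
ft_force: [-1.6, 0.0, 1.5]
width: 50.3
```

Run:
```python
from h import *
o=st();print(yawerr(o),W(-90,0,54)-o["position"],boxc(o["position"]))
```

```text
{'time': 2.217, 'position': [475.338, -96.397, 69.015], 'eef_rot': [-2.116, 0.274, 2.059], 'ft_force': [-1.629, 0.02, 1.47], 'moment': [0.008, 0.134, -0.025], 'width': 50.33, 'joints': [0.376, 0.339, -0.262, 1.923, 0.121, 0.867, -1.774]}
0.005694725192840977 [ -5.23996183   5.76330066 -15.01450811] [-83.49707249  -4.2877463   69.01450811]
```

>>> apply_moves:
  motion:
    - [[-5,6,-8],0,-0.18]
    - [[0,0,-8],0,-0.18]
    - [[0,0,0],0,-0.18]

```text
time: 2.47
position: [473.0, -93.7, 56.3]
eef_rot: [-2.12, 0.281, 2.051]
ft_force: [-0.1, -0.3, -0.0]
width: 50.2
```

Run:
```python
from h import *
o=st();print(yawerr(o),W(-90,0,54)-o["position"],boxc(o["position"]),Ro.from_rotvec(o["eef_rot"]).as_matrix()[:,0])
```

```text
{'time': 2.467, 'position': [472.961, -93.665, 56.252], 'eef_rot': [-2.12, 0.281, 2.051], 'ft_force': [-0.125, -0.316, -0.044], 'moment': [0.047, 0.033, 0.024], 'width': 50.161, 'joints': [0.367, 0.349, -0.259, 1.948, 0.13, 0.826, -1.793]}
0.010392975086394252 [-2.86304333  3.03141387 -2.25197929] [-86.47597796  -2.2288463   56.25197929] [ 0.03164207 -0.01205223 -0.9994266 ]
```

>>> apply_moves:
  motion:
    - [[-3,3,-2],0,-0.18]
    - [[-2,2,-1],0,-0.18]
    - [[0,0,0],0,1]
    - [[0,0,0],0,1]
    - [[0,0,0],0,1]
    - [[0,0,0],0,1]

```text
time: 2.97
position: [471.1, -89.7, 57.5]
eef_rot: [-2.129, 0.283, 2.043]
ft_force: [0.5, 0.3, -1.4]
width: 28.9
```

```bash
cat >> h.py <<'E'
def lidplan(o,angs,dz=0,r=None):
    # current angle from TCP (grip point = TCP + 8 up), steps between successive arc points
    p=boxc(o["position"]);x=p[0]-64;z=p[2]+8-42
    R=np.hypot(x,z);a=np.arctan2(z,-x);print("box",p.round(1),"R",R.round(1),"lid~",(a-0.129).round(3))
    q=o["position"]
    for t in angs:
        g=W(64-155.3*np.cos(t+.129),0,42+155.3*np.sin(t+.129)-8);print(t,(g-q).round(1));q=g
E
python3 - <<'E'
from h import *
o=st();print(yawerr(o));lidplan(o,np.arange(.1,.75,.1))
E
```

```text
{'time': 2.967, 'position': [471.063, -89.716, 57.518], 'eef_rot': [-2.129, 0.283, 2.043], 'ft_force': [0.499, 0.34, -1.35], 'moment': [0.042, 0.022, 0.154], 'width': 28.901, 'joints': [0.362, 0.338, -0.261, 1.961, 0.131, 0.816, -1.803]}
0.01083441094863069
box [-89.3   1.1  57.5] R 155.1 lid~ 0.023
0.1 [ 1.7 -1.6 11.7]
0.2 [ 4.1 -1.1 14.9]
0.30000000000000004 [ 5.6 -1.4 14.4]
0.4 [ 6.9 -1.8 13.8]
0.5 [ 8.2 -2.1 13. ]
0.6 [ 9.4 -2.4 12.1]
0.7000000000000001 [10.6 -2.7 11. ]
```

>>> apply_moves:
  motion:
    - [[2,-1,12],0,1]
    - [[4,-1,15],0,1]
    - [[5.5,-1.5,14.5],0,1]
    - [[7,-2,14],0,1]
    - [[8,-2,13],0,1]

```text
time: 3.38
position: [497.8, -96.6, 124.2]
eef_rot: [-2.128, 0.279, 2.045]
ft_force: [3.4, -0.6, -6.5]
width: 29.0
```

Run:
```python
from h import *
o=st();print(yawerr(o));lidplan(o,np.arange(.3,1.25,.1))
f=grab_frame("wrist");cv2.imwrite("pics/w2.png",f["pixels"])
```

```text
{'time': 3.383, 'position': [497.842, -96.623, 124.215], 'eef_rot': [-2.128, 0.279, 2.045], 'ft_force': [3.358, -0.626, -6.521], 'moment': [-0.092, -0.428, 0.1], 'width': 29.001, 'joints': [0.373, 0.301, -0.269, 1.816, 0.103, 0.998, -1.766]}
0.008424082141345046
box [-61.6   1.1 124.2] R 154.7 lid~ 0.494
0.3 [-15.4   2.8 -25.6]
0.4 [ 6.9 -1.8 13.8]
0.5 [ 8.2 -2.1 13. ]
0.6000000000000001 [ 9.4 -2.4 12.1]
0.7000000000000002 [10.6 -2.7 11. ]
0.8000000000000003 [11.6 -3.   9.9]
0.9000000000000001 [12.5 -3.2  8.7]
1.0000000000000002 [13.3 -3.4  7.3]
1.1000000000000003 [13.9 -3.5  5.9]
1.2000000000000004 [14.4 -3.7  4.5]
```

View pics/w2.png

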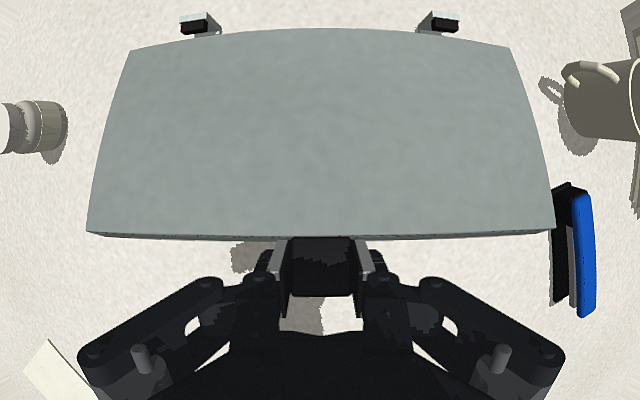

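The tab is held between the fingers near (322,265), and the lid front edge (row 235) has risen to about 0.49 rad. Tracking follows the plan.

>>> apply_moves:
  motion:
    - [[9.5,-2.5,12],0,1]
    - [[10.5,-2.5,11],0,1]
    - [[11.5,-3,10],0,1]
    - [[12.5,-3,8.5],0,1]
    - [[13,-3.5,7.5],0,1]
    - [[14,-3.5,6],0,1]
    - [[14.5,-3.5,4.5],0,1]

```text
time: 4.02
position: [575.6, -116.6, 181.2]
eef_rot: [-2.101, 0.278, 2.07]
ft_force: [-2.9, -0.9, 3.4]
width: 28.1
```

Run:
```python
from h import *
o=st();print(yawerr(o));lidplan(o,np.arange(1.2,1.88,.08))
```

```text
{'time': 4.017, 'position': [575.558, -116.634, 181.206], 'eef_rot': [-2.101, 0.278, 2.07], 'ft_force': [-2.927, -0.919, 3.396], 'moment': [0.029, 0.745, -0.116], 'width': 28.058, 'joints': [0.349, 0.421, -0.256, 1.494, 0.116, 1.227, -1.753]}
0.009167591170708533
box [ 18.6   0.9 181.2] R 154.0 lid~ 1.143
1.2 [ 7.7 -2.9  3.6]
1.28 [11.8 -3.   2.5]
1.36 [11.9 -3.1  1.5]
1.4400000000000002 [12.  -3.1  0.5]
1.5200000000000002 [12.  -3.1 -0.5]
1.6000000000000003 [12.  -3.1 -1.5]
1.6800000000000004 [11.8 -3.  -2.4]
1.7600000000000005 [11.6 -3.  -3.4]
1.8400000000000005 [11.3 -2.9 -4.4]
```

>>> apply_moves:
  motion:
    - [[10,-2.5,4],0,1]
    - [[12,-3,2],0,1]
    - [[12,-3,1],0,1]
    - [[12,-3,0],0,1]
    - [[12,-3,-1],0,1]
    - [[10,-2.5,-1],0,1]

```text
time: 4.52
position: [642.5, -134.0, 187.4]
eef_rot: [-2.091, 0.28, 2.079]
ft_force: [-1.6, 0.9, 1.3]
width: 27.7
```

Run:
```python
from h import *
o=st();print(yawerr(o));lidplan(o,np.arange(1.6,1.92,.06))
```

```text
{'time': 4.517, 'position': [642.541, -133.976, 187.355], 'eef_rot': [-2.091, 0.28, 2.079], 'ft_force': [-1.642, 0.936, 1.274], 'moment': [0.177, 0.55, 0.072], 'width': 27.668, 'joints': [0.321, 0.565, -0.239, 1.254, 0.138, 1.332, -1.746]}
0.010546554567000044
box [ 87.8   0.7 187.4] R 155.2 lid~ 1.596
1.6 [ 0.5 -0.8  0. ]
1.6600000000000001 [ 8.9 -2.3 -1.7]
1.7200000000000002 [ 8.8 -2.2 -2.3]
1.7800000000000002 [ 8.6 -2.2 -2.8]
1.8400000000000003 [ 8.4 -2.2 -3.4]
1.9000000000000004 [ 8.2 -2.1 -3.9]
```

>>> apply_moves:
  motion:
    - [[8,-2,-2],0,1]
    - [[8,-2,-2],0,1]
    - [[8,-2,-2],0,1]
    - [[7,-2,-2.5],0,1]
    - [[6,-1.5,-2.5],0,1]
    - [[5,-1,-2],0,1]

```text
time: 5.02
position: [688.2, -149.4, 173.3]
eef_rot: [-2.095, 0.29, 2.075]
ft_force: [0.2, -0.8, 0.5]
width: -0.3
```

Run:
```python
from h import *
o=st();print(yawerr(o));lidplan(o,np.arange(1.85,1.92,.06))
f=grab_frame("wrist");cv2.imwrite("pics/w3.png",f["pixels"])
f=grab_frame("side");cv2.imwrite("pics/s3.png",f["pixels"])
```

```text
{'time': 5.017, 'position': [688.249, -149.389, 173.317], 'eef_rot': [-2.095, 0.29, 2.075], 'ft_force': [0.153, -0.808, 0.481], 'moment': [-0.072, -0.073, 0.022], 'width': -0.282, 'joints': [0.303, 0.674, -0.225, 1.106, 0.154, 1.366, -1.74]}
0.01473518246847405
box [135.9  -3.  173.3] R 156.8 lid~ 1.918
1.85 [-9.2  5.4  3.2]
1.9100000000000001 [ 8.2 -2.1 -4. ]
```

View pics/s3.png

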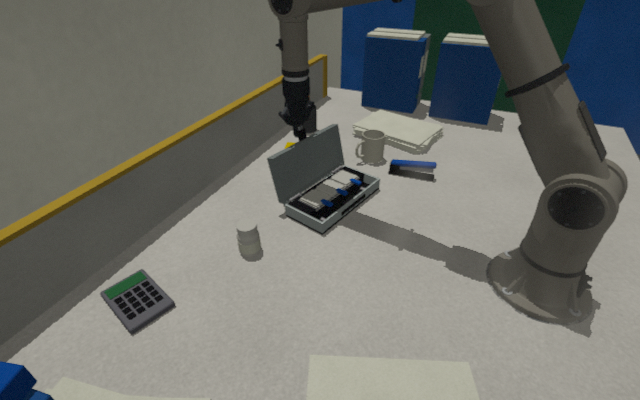

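View pics/w3.png

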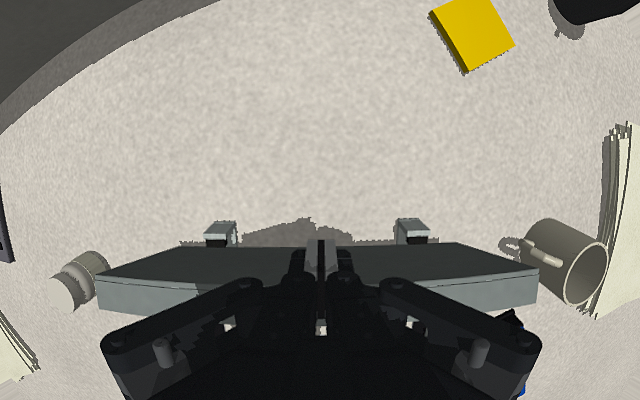

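Run:
```python
from h import *
f=grab_frame("side");v=f["pixels"].copy()
def lp(a,t=16,y=0,w=0):
    # lid local: distance from hinge d, height h over hinge
    return lambda d,h,y: W(64-(d*np.cos(a)-h*np.sin(a)) ,y,42+d*np.sin(a)+h*np.cos(a))
for a,c in((1.85,(0,0,255)),(1.75,(0,255,0)),(1.65,(255,255,0))):
    L=lp(a)
    for y in(145,-145):
        q=proj(f,L(138,0,y));print(a,np.round(q,1));cv2.circle(v,(int(round(q[0])),int(round(q[1]))),1,c,-1)
cv2.imwrite("pics/s3c.png",cv2.resize(v[90:240,250:400],None,fx=4,fy=4,interpolation=0))
f=grab_frame("top");cv2.imwrite("pics/t3.png",cv2.resize(f["pixels"][90:260,280:460],None,fx=3.5,fy=3.5))
```

```text
1.85 [270.5 157.5]
1.85 [335.7 123. ]
1.75 [274. 158.]
1.75 [339.1 123.1]
1.65 [277.6 159. ]
1.65 [342.6 123.7]
```

View pics/s3c.png

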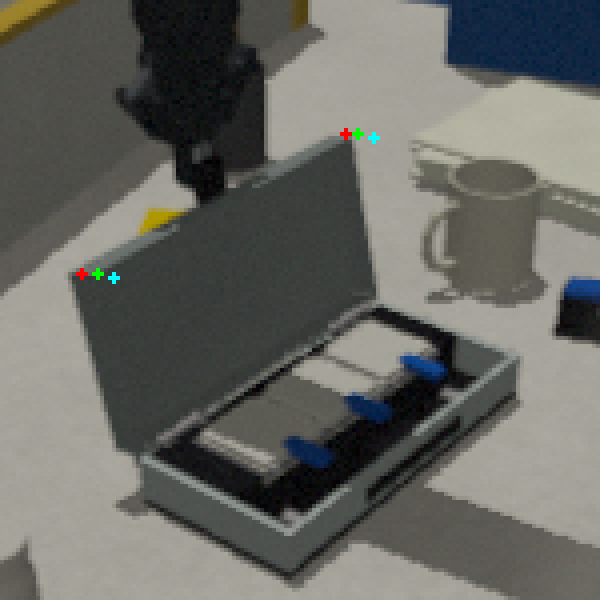

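View pics/t3.png

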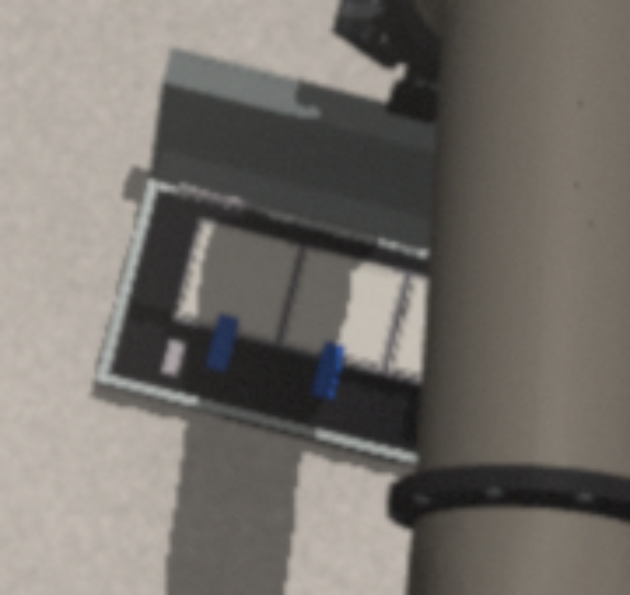

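The lid has reached about 1.85 rad, against its stop: the side-view corners at (75,272) and (352,135) in the crop match the 1.85 marks. The tab slipped out of the fingers at the very end. The fingers are now just behind it, so I'm moving them back and up.

>>> apply_moves:
  motion:
    - [[8,-2,4],0,1]
    - [[4,-1,20],0,1]
    - [[0,0,35],0,1]
    - [[0,0,35],0,1]
    - [[0,0,0],0,1]

```text
time: 5.63
position: [693.4, -149.7, 267.0]
eef_rot: [-2.079, 0.285, 2.092]
ft_force: [0.9, 0.0, 1.4]
width: -0.0
```

Run:
```python
from h import *
o=st();print(yawerr(o),boxc(o["position"]),Ro.from_rotvec(o["eef_rot"]).as_matrix()[:,0])
print(W(4,71,120)-o["position"])
f=grab_frame("side");v=f["pixels"];cv2.imwrite("pics/s4.png",cv2.resize(v[60:240,220:400],None,fx=3.3,fy=3.3,interpolation=0))
```

```text
{'time': 5.633, 'position': [693.362, -149.711, 266.953], 'eef_rot': [-2.079, 0.285, 2.092], 'ft_force': [0.917, 0.001, 1.4], 'moment': [0.02, -0.046, 0.009], 'width': -0.002, 'joints': [0.283, 0.679, -0.222, 0.87, 0.148, 1.611, -1.72]}
0.012427488002851206 [140.9389095   -2.00410849 266.95327776] [-0.00741553 -0.00845753 -0.99993674]
[-114.62030495  104.61381594 -146.95327776]
```

View pics/s4.png

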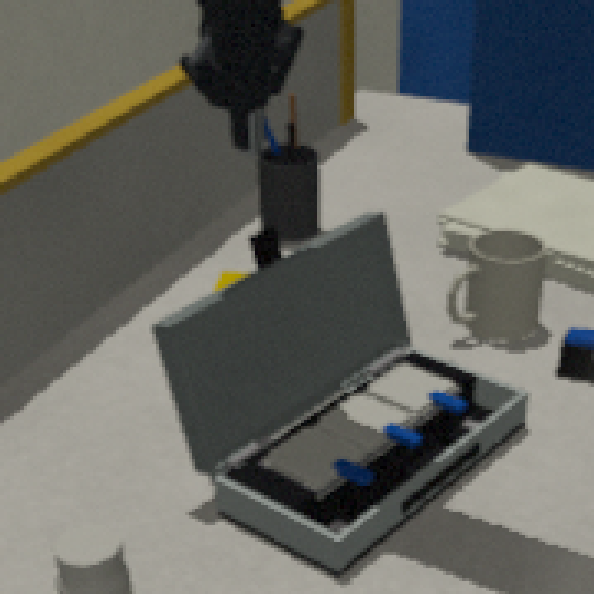

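Everything is clear, and the lid stays on its stop. Moving to above the left flap, crossing over the lid at z≈267.

>>> apply_moves:
  motion:
    - [[-30,28,0],0,1]
    - [[-30,28,0],0,1]
    - [[-30,28,0],0,1]
    - [[-20,17,-15],0,1]
    - [[0,0,-40],0,1]
    - [[0,0,-40],0,1]
    - [[0,0,-30],0,1]
    - [[0,0,0],0,1]

```text
time: 6.35
position: [570.2, -41.4, 124.3]
eef_rot: [-2.061, 0.28, 2.111]
ft_force: [0.0, -0.5, -1.1]
width: 0.1
```

Run:
```python
from h import *
o=st();print(yawerr(o),boxc(o["position"]),Ro.from_rotvec(o["eef_rot"]).as_matrix()[:,0])
print(W(4,71,58)-o["position"])
f=grab_frame("wrist");v=f["pixels"].copy()
for y in(71,0,-71):
  for p in[W(12,y,49),W(-34,y,47),W(-18,y-31,49),W(-18,y+31,49)]:
    q=wproj(f,o,p);cv2.circle(v,(int(q[0]),int(q[1])),3,(0,0,255),1)
cv2.imwrite("pics/w5.png",v)
```

```text
{'time': 6.35, 'position': [570.218, -41.444, 124.34], 'eef_rot': [-2.061, 0.28, 2.111], 'ft_force': [0.007, -0.522, -1.107], 'moment': [-0.002, 0.084, -0.036], 'width': 0.056, 'joints': [0.23, 0.467, -0.266, 1.574, 0.134, 1.143, -1.898]}
0.009318952151886606 [ -5.16249704  72.43020007 124.33979617] [-0.02458051 -0.00389663 -0.99969026]
[  8.52382004  -3.65257666 -66.33979617]
```

View pics/w5.png

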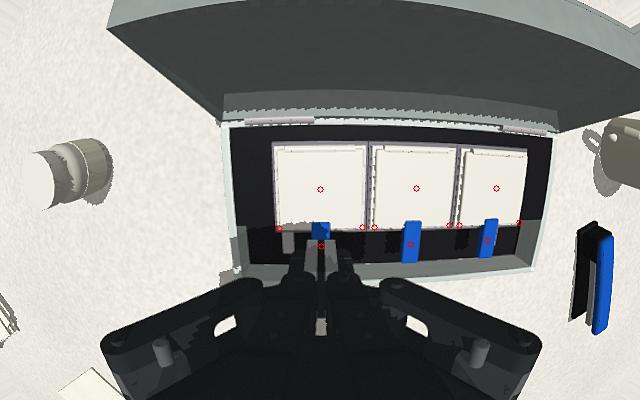

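The wrist view shows three white flaps, with centres near (320,188), (416,188) and (496,188), and blue tabs. The predictions match. Descending on the left flap.

>>> apply_moves:
  motion:
    - [[9,-4,-20],0,1]
    - [[4,-1,-20],0,1]
    - [[0,0,-15],0,1]
    - [[0,0,0],0,1]

```text
time: 6.73
position: [590.1, -47.0, 78.5]
eef_rot: [-2.076, 0.279, 2.094]
ft_force: [-0.9, 0.5, -0.2]
width: 0.1
```

Run:
```python
from h import *
o=st();print(yawerr(o),boxc(o["position"]))
print(W(6,71,58)-o["position"])
```

```text
{'time': 6.733, 'position': [590.119, -46.965, 78.512], 'eef_rot': [-2.076, 0.279, 2.094], 'ft_force': [-0.883, 0.538, -0.182], 'moment': [-0.005, 0.031, -0.012], 'width': 0.052, 'joints': [0.225, 0.54, -0.254, 1.582, 0.155, 1.048, -1.905]}
0.010433657947976904 [15.48590676 72.0046317  78.51172284]
[ -9.43956275   1.37345076 -20.51172284]
```

>>> apply_moves:
  motion:
    - [[-6,1,-10],0,1]
    - [[0,0,-12],0,1]
    - [[0,0,0],0,1]

```text
time: 6.98
position: [589.0, -46.8, 62.1]
eef_rot: [-2.086, 0.28, 2.081]
ft_force: [-0.3, 0.2, -0.5]
width: -0.1
```

>>> apply_moves:
  motion:
    - [[0,0,-3],0,1]
    - [[0,0,0],0,1]

```text
time: 7.15
position: [591.1, -47.1, 61.6]
eef_rot: [-2.09, 0.28, 2.077]
ft_force: [-0.1, -0.1, -0.4]
width: 0.1
```

>>> apply_moves:
  motion:
    - [[0,0,-3],0,1]
    - [[0,0,0],0,1]

```text
time: 7.32
position: [592.9, -47.2, 60.3]
eef_rot: [-2.094, 0.28, 2.072]
ft_force: [-1.1, -0.1, -0.1]
width: 0.2
```

>>> apply_moves:
  motion:
    - [[-8,2,-4],0,1]
    - [[-4,1,-4],0,1]
    - [[-1,0,-3],0,1]

```text
time: 7.57
position: [582.1, -44.3, 51.1]
eef_rot: [-2.099, 0.28, 2.066]
ft_force: [-0.0, 0.4, 0.5]
width: -0.1
```

>>> apply_moves:
  motion:
    - [[-1,0,-3],0,1]
    - [[-1,0,-3],0,1]

```text
time: 7.73
position: [581.1, -44.3, 45.3]
eef_rot: [-2.102, 0.28, 2.063]
ft_force: [1.0, -0.8, 2.4]
width: -0.1
```

>>> apply_moves:
  motion:
    - [[-1,0,-2],0,1]

```text
time: 7.82
position: [581.1, -44.2, 43.6]
eef_rot: [-2.104, 0.279, 2.061]
ft_force: [0.3, -0.8, 2.4]
width: -0.1
```

>>> apply_moves:
  motion:
    - [[-1,0,-2],0,1]

```text
time: 7.9
position: [581.2, -44.2, 42.4]
eef_rot: [-2.106, 0.279, 2.059]
ft_force: [-0.7, 0.3, 11.2]
width: 0.0
```

>>> apply_moves:
  motion:
    - [[-1,0,-2],0,1]

```text
time: 7.98
position: [581.2, -44.2, 42.2]
eef_rot: [-2.108, 0.279, 2.056]
ft_force: [-3.9, 0.9, 14.8]
width: 0.2
```

>>> apply_moves:
  motion:
    - [[-1,0,-2],0,1]

```text
time: 8.07
position: [581.2, -44.2, 42.3]
eef_rot: [-2.111, 0.279, 2.054]
ft_force: [-2.9, -0.6, 12.5]
width: -0.2
```

The left flap sank about 6.5 mm at 2.4 N and then stopped hard, so it looks like the loose one. Now the middle and right, in the same way.

>>> apply_moves:
  motion:
    - [[0,0,15],0,1]
    - [[0,0,20],0,1]
    - [[-6,-23,5],0,1]
    - [[-6,-23,0],0,1]
    - [[-5,-22,0],0,1]
    - [[-2,0,-5],0,1]

```text
time: 8.57
position: [562.3, -111.8, 80.1]
eef_rot: [-2.116, 0.272, 2.056]
ft_force: [0.7, -1.9, 0.0]
width: -0.1
```

Run:
```python
from h import *
o=st();print(yawerr(o),boxc(o["position"]))
print(W(4,0,54)-o["position"])
```

```text
{'time': 8.567, 'position': [562.277, -111.768, 80.125], 'eef_rot': [-2.116, 0.272, 2.056], 'ft_force': [0.665, -1.926, 0.019], 'moment': [-0.1, 0.033, -0.037], 'width': -0.069, 'joints': [0.347, 0.48, -0.248, 1.675, 0.141, 0.976, -1.778]}
0.006621347838781766 [ 4.54234236  2.32802655 80.12480725]
[ -1.10144524  -2.1214762  -26.12480725]
```

>>> apply_moves:
  motion:
    - [[-3,-2,-12],0,1]
    - [[-2,0,-10],0,1]
    - [[-1,0,-3],0,1]
    - [[-1,0,-2],0,1]

```text
time: 8.9
position: [552.9, -115.4, 50.2]
eef_rot: [-2.11, 0.277, 2.057]
ft_force: [0.4, 0.3, 0.7]
width: -0.1
```

>>> apply_moves:
  motion:
    - [[-1,0,-2],0,1]
    - [[-1,0,-2],0,1]

```text
time: 9.07
position: [552.6, -115.1, 47.9]
eef_rot: [-2.114, 0.277, 2.055]
ft_force: [-4.1, -1.6, 15.3]
width: 0.2
```

>>> apply_moves:
  motion:
    - [[-1,0,-2],0,1]

```text
time: 9.15
position: [552.6, -115.1, 48.1]
eef_rot: [-2.117, 0.277, 2.054]
ft_force: [-4.2, -0.2, 12.7]
width: -0.1
```

>>> apply_moves:
  motion:
    - [[-1,0,-2],0,1]

```text
time: 9.23
position: [552.7, -115.1, 48.4]
eef_rot: [-2.121, 0.277, 2.052]
ft_force: [-2.0, 0.0, 9.2]
width: 0.0
```

The middle is firm: 15 N at 48 mm. Now the right.

>>> apply_moves:
  motion:
    - [[0,0,15],0,1]
    - [[0,0,15],0,1]
    - [[-6,-23,5],0,1]
    - [[-6,-23,0],0,1]
    - [[-5,-22,0],0,1]
    - [[-2,0,-5],0,1]

```text
time: 9.73
position: [538.7, -177.7, 84.4]
eef_rot: [-2.138, 0.26, 2.048]
ft_force: [-0.3, -2.1, -0.9]
width: 0.0
```

Run:
```python
from h import *
o=st();print(yawerr(o),boxc(o["position"]))
print(W(4,-71,54)-o["position"])
```

```text
{'time': 9.733, 'position': [538.721, -177.668, 84.402], 'eef_rot': [-2.138, 0.26, 2.048], 'ft_force': [-0.303, -2.067, -0.906], 'moment': [-0.05, 0.055, 0.018], 'width': 0.029, 'joints': [0.47, 0.454, -0.24, 1.703, 0.125, 0.957, -1.629]}
-0.006503075816505444 [ -1.97737771 -67.35124007  84.40178975]
[  4.88883786  -5.01415573 -30.40178975]
```

>>> apply_moves:
  motion:
    - [[3,-4,-14],0,1]
    - [[0,0,-10],0,1]
    - [[-1,0,-4],0,1]
    - [[-1,0,-3],0,1]

```text
time: 10.07
position: [540.3, -180.0, 52.4]
eef_rot: [-2.139, 0.259, 2.046]
ft_force: [-0.5, 0.2, 0.1]
width: -0.3
```

>>> apply_moves:
  motion:
    - [[-1,0,-2],0,1]
    - [[-1,0,-2],0,1]

```text
time: 10.23
position: [538.7, -178.4, 48.3]
eef_rot: [-2.141, 0.256, 2.047]
ft_force: [-1.6, -1.4, 10.6]
width: 0.3
```

>>> apply_moves:
  motion:
    - [[-1,0,-2],0,1]

```text
time: 10.32
position: [538.8, -178.4, 48.2]
eef_rot: [-2.144, 0.256, 2.046]
ft_force: [-3.8, 0.1, 13.7]
width: -0.1
```

>>> apply_moves:
  motion:
    - [[-1,0,-2],0,1]

```text
time: 10.4
position: [538.8, -178.4, 48.5]
eef_rot: [-2.148, 0.256, 2.044]
ft_force: [-3.2, -0.0, 10.0]
width: -0.1
```

The right is firm too (13.7 N at 48 mm), so the left one is loose. Moving to above its tab with the jaws about 40 mm open.

>>> apply_moves:
  motion:
    - [[0,0,20],0,1]
    - [[0,0,30],0,1]
    - [[-2,30,5],0,0.05]
    - [[0,30,0],0,0.05]
    - [[0,30,0],0,0.05]
    - [[0,30,0],0,0.05]
    - [[0,25,0],0,0.05]
    - [[0,0,0],0,0.05]

```text
time: 11.07
position: [537.3, -26.4, 110.7]
eef_rot: [-2.156, 0.258, 2.033]
ft_force: [-0.7, 0.5, 0.6]
width: 41.1
```

Run:
```python
from h import *
o=st();print(yawerr(o),boxc(o["position"]),Ro.from_rotvec(o["eef_rot"]).as_matrix()[:,0])
print(W(-34,71,39)-o["position"])
f=grab_frame("wrist");v=f["pixels"].copy()
for y in(71,0,-71):
  for p in[W(12,y,49),W(-34,y,51),W(-18,y-31,49),W(-18,y+31,49)]:
    q=wproj(f,o,p);cv2.circle(v,(int(q[0]),int(q[1])),3,(0,0,255),1)
cv2.imwrite("pics/w6.png",v)
b,g,r=[v[...,i].astype(int) for i in range(3)]
m=((b>100)&(b-r>60)).astype(np.uint8);n,l,s,ce=cv2.connectedComponentsWithStats(m)
for i in range(1,n):
    if s[i][4]>80:print(s[i],ce[i],boxc(wplane(f,o,*ce[i],51)).round(1))
```

```text
{'time': 11.067, 'position': [537.275, -26.447, 110.726], 'eef_rot': [-2.156, 0.258, 2.033], 'ft_force': [-0.682, 0.483, 0.589], 'moment': [0.146, 0.05, -0.007], 'width': 41.057, 'joints': [0.245, 0.365, -0.297, 1.768, 0.142, 0.97, -1.921]}
-0.008971388458146379 [-40.79144548  78.81095571 110.72637545] [ 0.05746614 -0.0106305  -0.99829086]
[  4.64785452  -9.24836251 -71.72637545]
[ 321  186   21   51 1011] [330.92383778 210.74183976] [-30.3  71.7  51. ]
[419 188  21  49 840] [429.50952381 211.5297619 ] [-30.3   1.5  51. ]
[501 190  19  45 596] [510.09563758 211.89932886] [-30.3 -68.9  51. ]
[ 617  221   17  111 1320] [625.77424242 274.40681818] [-104.1 -272.1   51. ]
```

View pics/w6.png

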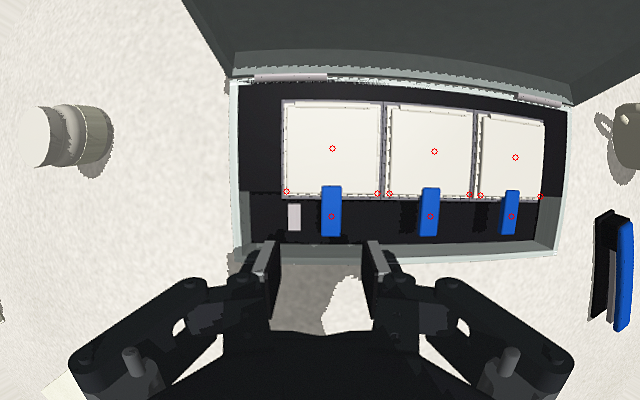

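The blue tab of the left flap sits at (331,216), where predicted. Descending onto it.

>>> apply_moves:
  motion:
    - [[3,-8,-15],0,0.05]
    - [[0,-2,-20],0,0.05]
    - [[0,0,-10],0,0.05]
    - [[0,0,0],0,0.05]

```text
time: 11.45
position: [542.0, -41.2, 66.5]
eef_rot: [-2.164, 0.263, 2.028]
ft_force: [-0.0, -0.3, -0.5]
width: 40.4
```

Run:
```python
from h import *
o=st();print(yawerr(o),boxc(o["position"]))
print(W(-34,71,39)-o["position"])
```

```text
{'time': 11.45, 'position': [541.99, -41.198, 66.474], 'eef_rot': [-2.164, 0.263, 2.028], 'ft_force': [-0.045, -0.348, -0.491], 'moment': [0.03, 0.086, 0.02], 'width': 40.407, 'joints': [0.251, 0.425, -0.278, 1.806, 0.17, 0.869, -1.918]}
-0.008960559687073655 [-32.57300514  65.68545159  66.47386528]
[ -0.06779273   5.50237615 -27.47386528]
```

>>> apply_moves:
  motion:
    - [[-1,5,-8],0,0.05]
    - [[-2,0,-8],0,0.05]
    - [[-1,0,-6],0,0.05]
    - [[-1,0,-3],0,0.05]

```text
time: 11.78
position: [537.7, -37.8, 40.9]
eef_rot: [-2.165, 0.267, 2.024]
ft_force: [-0.2, 0.0, 0.1]
width: 41.2
```

Run:
```python
from h import *
o=st();print(yawerr(o),boxc(o["position"]),Ro.from_rotvec(o["eef_rot"]).as_matrix()[:,0])
print(W(-34,71,39)-o["position"])
f=grab_frame("wrist");cv2.imwrite("pics/w7.png",f["pixels"])
```

```text
{'time': 11.783, 'position': [537.673, -37.766, 40.901], 'eef_rot': [-2.165, 0.267, 2.024], 'ft_force': [-0.222, 0.017, 0.12], 'moment': [0.027, 0.134, -0.004], 'width': 41.243, 'joints': [0.238, 0.451, -0.27, 1.843, 0.187, 0.805, -1.943]}
-0.005897288402381129 [-37.60557153  67.94213198  40.90135498] [ 0.06478182 -0.01718377 -0.99775149]
[ 4.2500117   2.07077364 -1.90135498]
```

View pics/w7.png

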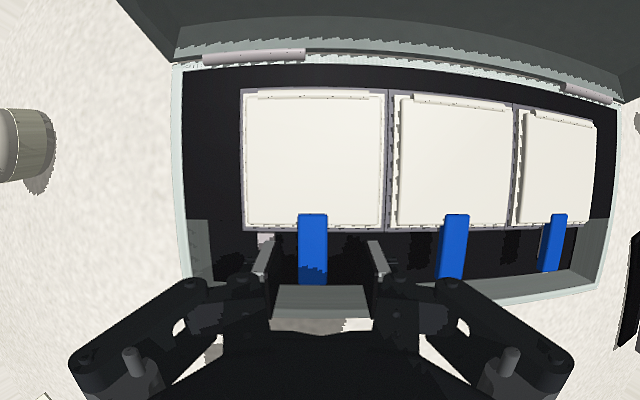

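>>> apply_moves:
  motion:
    - [[3,2,-2],0,0.05]
    - [[1,1,-2],0,0.05]
    - [[-1,0,0],0,1]
    - [[-1,0,0],0,1]
    - [[-1,0,0],0,1]
    - [[-1,0,0],0,1]
  grip_force: 30

```text
time: 12.33
position: [540.1, -34.3, 37.5]
eef_rot: [-2.169, 0.266, 2.019]
ft_force: [2.5, -0.3, -2.4]
width: 13.3
```

```bash
cat >> h.py <<'E'
def flapplan(o,angs,y=71):
    p=boxc(o["position"]);x=p[0]-42;z=p[2]+8-46.5
    print("box",p.round(1),"R",np.hypot(x,z).round(1),"flap~",np.arctan2(z,-x).round(3))
    q=o["position"]
    for t in angs:
        g=W(42-76*np.cos(t),y,46.5+76*np.sin(t)-8);print(round(t,2),(g-q).round(1));q=g
E
python3 - <<'E'
from h import *
o=st();print(yawerr(o));flapplan(o,np.arange(.15,1.15,.15),boxc(o["position"])[1])
f=grab_frame("wrist");cv2.imwrite("pics/w8.png",f["pixels"])
E
```

```text
{'time': 12.333, 'position': [540.108, -34.291, 37.524], 'eef_rot': [-2.169, 0.266, 2.019], 'ft_force': [2.527, -0.304, -2.402], 'moment': [-0.027, -0.319, -0.105], 'width': 13.341, 'joints': [0.23, 0.457, -0.269, 1.845, 0.19, 0.793, -1.953]}
-0.00577240216782382
box [-36.1  71.9  37.5] R 78.1 flap~ -0.013
0.15 [ 2.9 -0.7 12.3]
0.3 [ 2.5 -0.6 11.1]
0.45 [ 4.  -1.  10.6]
0.6 [ 5.5 -1.4  9.9]
0.75 [ 6.9 -1.8  8.9]
0.9 [ 8.1 -2.1  7.7]
1.05 [ 9.1 -2.3  6.4]
```

View pics/w8.png

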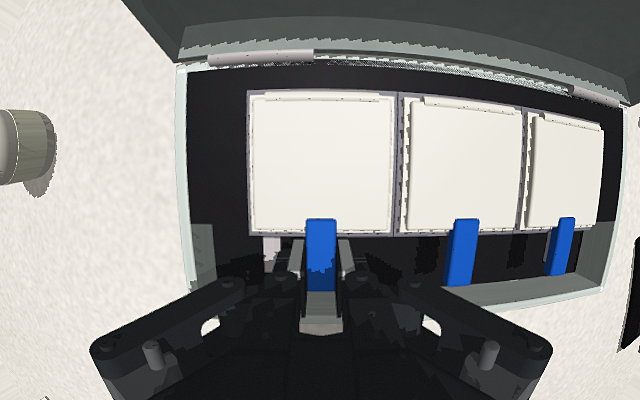

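The tab is gripped at (321,260) with a 13.3 mm opening. Lifting along the arc.

>>> apply_moves:
  motion:
    - [[2,-0.5,11],0,1]
    - [[2.5,-0.5,11],0,1]
    - [[4,-1,10.5],0,1]
    - [[5.5,-1.5,10],0,1]

```text
time: 12.72
position: [552.0, -37.4, 78.3]
eef_rot: [-2.163, 0.265, 2.024]
ft_force: [4.2, 0.2, -8.7]
width: 12.8
```

Run:
```python
from h import *
o=st();print(yawerr(o));flapplan(o,[.6,.75,.9,1.0,1.1],boxc(o["position"])[1])
```

```text
{'time': 12.717, 'position': [552.019, -37.426, 78.343], 'eef_rot': [-2.163, 0.265, 2.024], 'ft_force': [4.219, 0.238, -8.667], 'moment': [0.167, -0.453, -0.04], 'width': 12.797, 'joints': [0.243, 0.426, -0.28, 1.77, 0.166, 0.903, -1.924]}
-0.005740066602671234
box [-23.8  71.8  78.3] R 76.9 flap~ 0.545
0.6 [ 3.  -0.8  3.1]
0.75 [ 6.9 -1.8  8.9]
0.9 [ 8.1 -2.1  7.7]
1.0 [ 6.  -1.5  4.4]
1.1 [ 6.4 -1.6  3.8]
```

>>> apply_moves:
  motion:
    - [[6,-1.5,8],0,1]
    - [[7,-2,8],0,1]
    - [[7,-2,6],0,1]
    - [[6,-1.5,4.5],0,1]
    - [[3,-1,2],0,1]

```text
time: 13.13
position: [576.1, -43.6, 104.4]
eef_rot: [-2.146, 0.261, 2.041]
ft_force: [0.6, 1.5, -7.6]
width: 13.1
```

Run:
```python
from h import *
o=st();print(yawerr(o));flapplan(o,[1.1],boxc(o["position"])[1])
f=grab_frame("wrist");cv2.imwrite("pics/w9.png",f["pixels"])
f=grab_frame("side");v=f["pixels"];cv2.imwrite("pics/s9.png",cv2.resize(v[90:240,250:400],None,fx=4,fy=4,interpolation=0))
o=st()
```

```text
{'time': 13.133, 'position': [576.06, -43.573, 104.385], 'eef_rot': [-2.146, 0.261, 2.041], 'ft_force': [0.631, 1.543, -7.603], 'moment': [0.38, 0.249, -0.01], 'width': 13.102, 'joints': [0.248, 0.45, -0.281, 1.657, 0.156, 1.006, -1.898]}
-0.006577734636384669
box [  1.   71.8 104.4] R 77.6 flap~ 1.014
1.1 [ 6.3 -1.6  1.8]
{'time': 13.233, 'position': [575.9, -43.546, 104.187], 'eef_rot': [-2.146, 0.261, 2.041], 'ft_force': [-1.155, 1.824, -5.654], 'moment': [0.352, 0.289, -0.034], 'width': 12.919, 'joints': [0.248, 0.45, -0.281, 1.658, 0.156, 1.005, -1.899]}
```

View pics/w9.png

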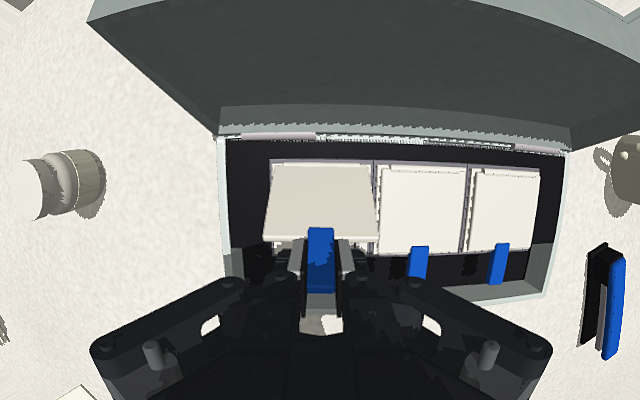

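View pics/s9.png

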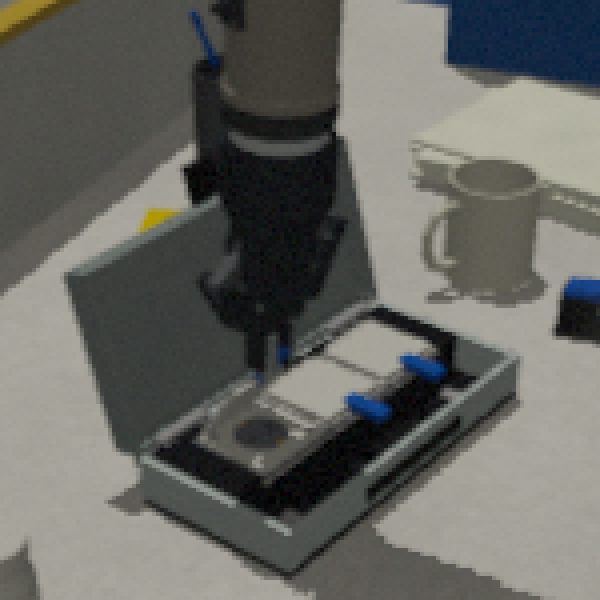

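The flap is held open at about 1.0 rad. The other flaps are shut and the lid is on its stop. Letting it settle.

>>> apply_moves:
  motion:
    - [[2,-0.5,0],0,1]
    - [[0,0,0],0,1]
    - [[0,0,0],0,1]
    - [[0,0,0],0,1]
    - [[0,0,0],0,1]
    - [[0,0,0],0,1]

```text
time: 13.73
position: [575.8, -43.5, 104.1]
eef_rot: [-2.143, 0.261, 2.046]
ft_force: [-0.1, 1.2, -5.5]
width: 12.8
```

Run:
```python
from h import *
o=st();flapplan(o,[])
f=grab_frame("top");cv2.imwrite("pics/t10.png",cv2.resize(f["pixels"][60:320,220:560],None,fx=2.2,fy=2.2))
f=grab_frame("wrist");cv2.imwrite("pics/w10.png",f["pixels"])
o=st();flapplan(o,[])
```

```text
{'time': 13.733, 'position': [575.804, -43.471, 104.073], 'eef_rot': [-2.143, 0.261, 2.046], 'ft_force': [-0.136, 1.159, -5.455], 'moment': [0.318, 0.284, -0.051], 'width': 12.778, 'joints': [0.247, 0.452, -0.281, 1.655, 0.157, 1.01, -1.898]}
box [  0.8  71.8 104.1] R 77.5 flap~ 1.009
{'time': 13.833, 'position': [575.791, -43.472, 104.065], 'eef_rot': [-2.143, 0.261, 2.046], 'ft_force': [-0.423, -0.0, -5.003], 'moment': [0.285, 0.211, -0.072], 'width': 12.851, 'joints': [0.247, 0.452, -0.281, 1.655, 0.156, 1.01, -1.898]}
box [  0.7  71.8 104.1] R 77.5 flap~ 1.009
```

View pics/w10.png

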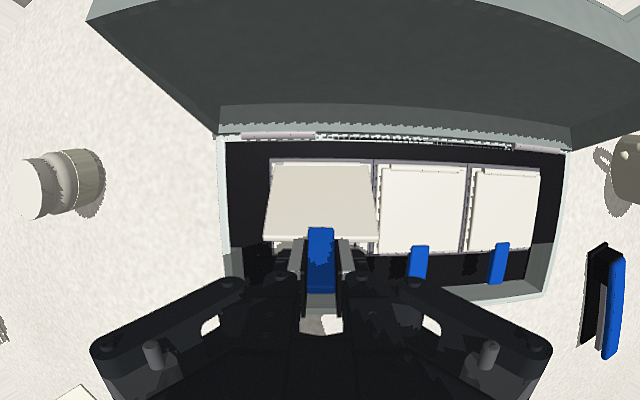

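View pics/t10.png

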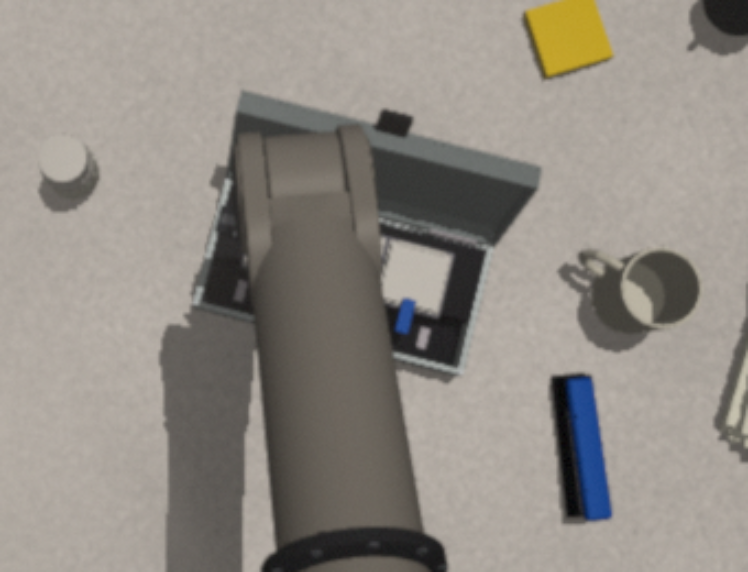

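Run:
```python
from h import *
o=bot.get_obs();f=grab_frame("wrist")
for t in(.8,.9,1.0,1.1,1.2):
    print(t,[np.round(wproj(f,o,W(42-60*np.cos(t)+2.5*np.sin(t),71+s,46.5+60*np.sin(t)+2.5*np.cos(t))),0) for s in(31,-31)])
```

```text
0.8 [array([265., 245.]), array([378., 246.])]
0.9 [array([263., 240.]), array([380., 241.])]
1.0 [array([262., 232.]), array([382., 233.])]
1.1 [array([260., 224.]), array([383., 225.])]
1.2 [array([259., 214.]), array([385., 215.])]
```

By the wrist view (flap edge at row ≈237, x 263–378) the angle is closer to 0.93 rad. I'll open it a little more for margin.

>>> apply_moves:
  motion:
    - [[6,-1.5,4],0,1]
    - [[6,-1.5,3],0,1]
    - [[1,0,1],0,1]
    - [[0,0,0],0,1]
    - [[0,0,0],0,1]
    - [[0,0,0],0,1]

```text
time: 14.38
position: [586.8, -46.2, 110.4]
eef_rot: [-2.134, 0.26, 2.056]
ft_force: [-1.3, 1.1, -4.5]
width: 13.0
```

Run:
```python
from h import *
o=st();flapplan(o,[]);f=grab_frame("wrist");cv2.imwrite("pics/w11.png",f["pixels"])
for t in(.9,1.0,1.1,1.2):
    print(t,[np.round(wproj(f,o,W(42-60*np.cos(t)+2.5*np.sin(t),71+s,46.5+60*np.sin(t)+2.5*np.cos(t))),0) for s in(31,-31)])
```

```text
{'time': 14.383, 'position': [586.793, -46.227, 110.356], 'eef_rot': [-2.134, 0.26, 2.056], 'ft_force': [-1.299, 1.106, -4.513], 'moment': [0.321, 0.556, -0.074], 'width': 12.961, 'joints': [0.245, 0.472, -0.279, 1.606, 0.156, 1.048, -1.891]}
box [ 12.1  71.9 110.4] R 77.8 flap~ 1.176
0.9 [array([266., 255.]), array([376., 256.])]
1.0 [array([265., 249.]), array([378., 249.])]
1.1 [array([263., 241.]), array([380., 242.])]
1.2 [array([262., 232.]), array([381., 233.])]
```

View pics/w11.png

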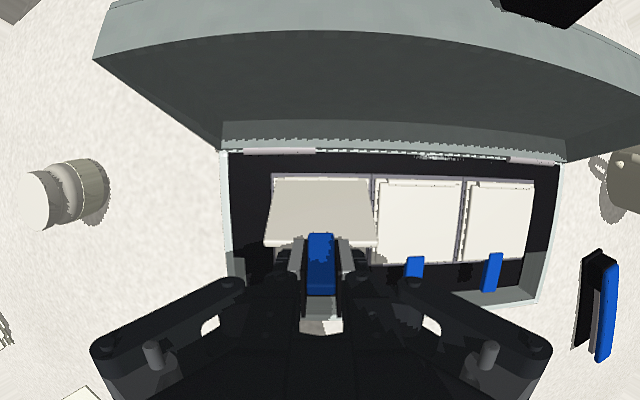

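The flap's edge is now at row ≈242, which gives about 1.1 rad (1.18 by the arc). The grip is steady, the other flaps are shut and the lid is on its stop. Handing in.

Run:
```python
from h import *
print(bot.hand_in());st()
```

```text
the job is handed in; nothing more can be done
None
the job is handed in; nothing more can be done
```

The job is handed in at about 14.4 s of the 72 s allowed, with the left socket's flap held open by its blue tab. The hand-in gives no verdict.

- **Lid:** I swung it over by its tab onto the stop. Near the very end of the swing, somewhere past about 1.6 rad, the tab slipped out of the fingers. I never read the lid's speed there, so I cannot rule out a slam by measurement. The side view afterwards showed it against its stop at about 1.85 rad.
- **Pressing left to right:** the left flap sank about 6.5 mm at around 2.4 N before stopping hard. The middle stayed firm at 48 mm (about 15 N), and so did the right (about 14 N). The left socket is the loose one.
- **Final hold:** the flap is open at about 1.1 rad by the wrist picture and 1.18 rad by the arc of the hand. These differ slightly, but both are well inside 0.8 to 1.5 rad. The finger opening was steady at 13 mm, with about 5 N at the wrist.
- **Everything else:** the last pictures showed the other two flaps shut and the lid leaning back. I planned no contact with the mug, jar or stapler, and they looked untouched, but I did not measure their positions at the end.

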